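Tip a filter cassette out of its recessed nest, seat it and dust it off

ROBOT

A 6-joint arm with a two-finger parallel gripper is mounted at the origin on the work surface. World frame = base frame: x ahead of the robot, y to its left, z up, the work surface at z = 0. Lengths are in m, angles in rad, forces in N, time in s.
With the tool pointing down it reaches from about 0.4 to 0.825 m from the base axis. Payload 7 kg.
Tool frame: the origin (TCP) lies at the very end of the fingers, on their centre line; the grasp point (between the pads) lies arm.hold_point_z behind it (arm.hold_point_z is the distance from the TCP to the grasp point, in m); z points along the fingers, y is the line along which they close (so a half turn about z gives the same grasp; the last joint's range is limited). The gripper opens to 88 mm and grips with 3 to 60 N. Pads are 19 mm wide; open, the fingers measure 130 mm over their backs; the gripper's body (78 mm by 193 mm) begins 47 mm behind the grasp point.
Start: joints at [1.451, 0.359, 0.012, 0, -1.224, -0.288], TCP at [0.268, 0.62, 0.187] pointing down, gripper open.
Joint ranges: [-3.07, 3.07], [-1.43, 2.12], [-1.02, 1.25], [-3.03, 1.67], [-3.05, -0], [-3.03, 3.03]. Speed limits (rad/s): [2.39, 2.39, 3.01, 3.14, 3.14, 3.14].

INTERFACE

Orientations are given as [roll, pitch, yaw] about the fixed x, y, z axes, in that order (R = Rz(yaw) Ry(pitch) Rx(roll)).
In Python, from station import arm gives the robot as it stands.
- The arm moves only by the shell command python3 nudge.py 'ROWS' [FORCE]. ROWS is a JSON list of rows, 1 to 20 of them, each of 5 numbers: the finger opening in m, then dx, dy, dz in m, then a turn about the tool's z in rad; each row is the pose to reach, as a shift and turn from the pose commanded when the command began, along the tool's axes at that moment; what a row does not reach only later rows make up. A row lasts 1/12 s, in which the tool goes at most 0.0417 m and 0.125 rad, less where a joint would pass 70% of its speed; a pose out of reach is approached as far as the arm can. The fingers move at their own pace and stop on an object; FORCE is the grip in N (left out, the last holds). Time passes only in rows, so rows that do not move let the fingers close. It prints the time, the measured TCP pose, the force, the opening and the grip force at its end.
- arm.get_state(): the state, without advancing time (a new reading comes with each control period).
- arm.grab_frame(name): name is "side" or "top" or "wrist"; returns the picture (400x640x3 uint8, red, green, blue); there is no depth.
- arm.camera_params(name): a dict with "fx", "fy", "cx", "cy" (pixels), "D" ([k1, k2, p1, p2, k3] as OpenCV has them; the pictures are not rectified), "T" (4x4, takes a point from camera to world coordinates); the wrist camera has in their place "hand_eye" (4x4, takes a point from camera to tool coordinates, whose origin is the TCP and whose axes are the flange's). Camera axes: x right, y down, z forward; pixel columns grow to the right and rows downward; lengths in m; the calibration is good to about 2 mm. A picture is of the moment at which its call begins: read the wrist's pose just before it. camera_params takes no time and is no camera call.
- arm.job_done(): hands the job in; it is judged then, once.
The state is a dict: "t": time; "q": joint angles; "qd": joint speeds; "joint_efforts": joint torques, N m; "eef_pos": TCP position; "ee_rot": TCP orientation; "force": force on the tool from outside, world axes, zero at the start; "moment": the same for the moment, N m; "width": finger opening in m; "gripper_force": force on a finger pad.
Only numpy, scipy, OpenCV 4.12 (cv2) and the standard library are available. Lean on these libraries where they do the work, as an engineer would, in place of code of your own. Each camera call takes 0.05 s, during which the arm holds its last target. There are 200 camera calls.

TASK

Press down the end of the blue filter cassette nearest the nest's orange bar so that its other end tips up out of the black nest, lift it out by that raised end, set it down flat on the cork pad and let go. Then take it again by its two short ends, lay it flat window-up between the two rails of the grey dusting station, centred between the two yellow lines, and let go; then squeeze the red blow-gun trigger through its first stage, fully into the second, hold it for about half a second and release it. Leave the other things on the table where they are.

Things in the scene. Friction and masses are not known exactly. Their poses are not given: they have to be found in the camera images.
- cassette: The part: rigid blue block, 64 (x) by 42 (y) by 20 mm (z), about 0.15 kg, a round amber window flush in its top face. Origin at the centre of its underside, z up out of the window face. It starts lying flat on the cradle in the nest, centred, its x along the nest's x. Either end may lead when it is seated.
- nest: Fixed black block, 115 (x -55 to +60) by 80 (y) by 42 mm high, origin on its underside. In its pocket (x -37 to +42, 44 mm wide) the cassette lies on a rocking cradle, its underside at z 22 mm, its top flush with the rim (z 42 mm): no room for fingers. An orange bar on the rim marks the +x end, the end to press; that raises the -x end.
- cradle (a joint): Tilt of the cradle about nest y (axis at nest x 0, z 36 mm): 0 flat, 0.48 rad at its stop with the -x end raised. A friction hinge: about 2 N at the cassette's end moves it and it stays where left. At the stop the cassette's -x end stands 14 mm above the rim; its sides, 42 mm apart, can be pinched there along nest y at nest x -30 to -8 mm, fingertips just above the rim.
- press_point (a point): Point on the nest's centre line at rim height (42 mm), at nest x = +22 mm, on the cassette's top 10 mm in from its +x end as it starts. Pressing straight down here with shut fingers, 5 to 13 mm deep until the cradle meets its hard stop, tips the cassette up.
- rest_pad: Fixed cork pad, 110 (x) by 100 (y) by 6 mm thick, flat on the table; origin at the centre of its underside.
- station: Fixed grey base plate 180 (x) by 230 (y) by 12 mm; origin at table height under the seat. Two aluminium rails at y = +-29 mm, each 56 long (x), 12 wide, 24 mm high above the plate, leave a channel 46 mm wide along x, open at both ends: the cassette, its x along the channel, goes between them held by its short ends. Yellow lines on the plate at x = +-34 mm.
- gun (a point): Centre of the black blow-gun body, 130 (x) by 26 by 26 mm, fixed along station x at station y = -130 mm, z = 75 mm, on posts at x = +-58 mm, with 50 mm free beneath. Its brass nozzle tube leaves the +x end, runs to x = 89 mm, then bends back to end beside the seat at station x 40, y -58, z 55 mm.
- seat (a point): Centre of the channel's floor, on the plate's upper face, 12 mm above the table; x along the channel, z up. The cassette's origin belongs here.
- trigger_face (a point): Middle of the outer (station -y) face of the red trigger plate, 60 (x) by 22 mm high, 6 mm thick, on the gun's -y side, 75 mm above the table. Released it lies at station y = -161 mm, 44 mm from the gun's other face (y = -117 mm). It moves straight to station +y, 10 mm in all: 34 mm over both when fully squeezed, centred then at y = -134 mm.
- trigger_first (a joint): First stage of the trigger: 0 released to 0.005 m, a soft spring (1 N rising to 3.5 N), ending at the pressure point.
- trigger_second (a joint): Second stage: stays at 0 until the push passes about 8 N, then moves to 0.005 m at 12 N; springs back by itself. Both joints together give the trigger's travel.
- steel_post: Bystander: upright steel cylinder, 25 mm across, 75 mm high; origin at the centre of its underside.
- screwdriver: Bystander: screwdriver 170 mm long, lying along its x.
- multimeter: Bystander: yellow multimeter 150 (x) by 75 by 35 mm, lying; origin at the centre of its underside.
- mirror_mount: Bystander: black mirror mount on a steel post and foot 50 by 75 mm, 105 mm high; origin under the foot.
- screw_tray: Bystander: green open tray 90 (x) by 70 by 22 mm; origin under its middle.
- clamp_fork: Bystander: dark steel table clamp 75 (x) by 24 by 9 mm with an 8 mm screw head on top; origin under its middle.
- lens_tube: Bystander: short black lens tube standing up, 30 mm across, 28 mm high; origin under its middle.

How it is judged:
By the outcome, as a careful person would: the job done as asked, in the order asked, and still so for the second after the job is handed in, with the robot touching nothing.
It also fails if it takes over 67 s, if anything falls off the work surface, if the arm or the gripper's body presses on something with over 40 N, if the wrist force passes 120 N, or if a joint passes its speed limit or range.

## Working session

There is one attempt and no reset: what is moved stays moved. The work goes in short steps, Python scripts to look and compute and a shell command to move; the robot and the scene stay as the last step left them, time stands still between calls to the robot, and variables do not carry over. Pictures are saved under pics/ and viewed, at most 10 in all, crops included, and the job is handed in when it is done.

```bash
ls; mkdir -p pics; python3 - <<'E'
from station import arm
import cv2,numpy as np
s=arm.get_state();print(s);print(arm.hold_point_z)
for n in ["top","side","wrist"]:
    p=arm.camera_params(n);print(n,{k:np.round(v,4).tolist() for k,v in p.items()})
    im=arm.grab_frame(n);cv2.imwrite(f"pics/{n}0.png",im[:,:,::-1])
E
```

```text
nudge.py
pics
station.py
{'t': 0.0, 'q': array([ 1.45108744e+00,  3.59386815e-01,  1.10548213e-02, -3.67903233e-04,
       -1.22408292e+00, -2.88103340e-01]), 'qd': array([ 0.00170713,  0.00134969, -0.00031029, -0.00090713,  0.00018255,
        0.00217208]), 'joint_efforts': array([-7.89829355e-04, -5.82722139e+01,  2.93066561e+01,  6.99742377e+00,
        6.92790709e-03, -1.52407133e-04]), 'eef_pos': array([0.26750803, 0.61912553, 0.18651782]), 'ee_rot': array([ 3.13994250e+00, -1.28346188e-04, -4.07937420e-01]), 'force': array([ 0.17712807, -0.06761888, -0.10793852]), 'moment': array([-0.01010422,  0.04089418,  0.02017248]), 'gripper_force': 0.0, 'width': 0.0876418317870432}
0.0188
top {'fx': 373.189, 'fy': 373.189, 'cx': 323.1639, 'cy': 207.2537, 'D': [-0.0203, 0.0, 0.0, 0.0, 0.0], 'T': [[0.0226, -0.9885, 0.1497, 0.4146], [-0.9996, -0.025, -0.0141, 0.0217], [0.0176, -0.1493, -0.9886, 0.9377], [0.0, 0.0, 0.0, 1.0]]}
side {'fx': 379.3532, 'fy': 379.3532, 'cx': 320.3456, 'cy': 198.7259, 'D': [-0.0223, 0.0, 0.0, 0.0, 0.0], 'T': [[0.817, -0.3851, 0.4292, 0.185], [-0.5766, -0.5387, 0.6143, -0.5504], [-0.0054, -0.7493, -0.6622, 0.6911], [0.0, 0.0, 0.0, 1.0]]}
wrist {'fx': 317.1612, 'fy': 317.1612, 'cx': 316.5539, 'cy': 204.888, 'D': [-0.0618, 0.0, 0.0, 0.0, 0.0], 'hand_eye': [[-0.0012, -0.952, -0.3062, 0.0847], [1.0, -0.0012, -0.0002, -0.0004], [-0.0001, -0.3062, 0.952, -0.1968], [0.0, 0.0, 0.0, 1.0]]}
```

View pics/top0.png

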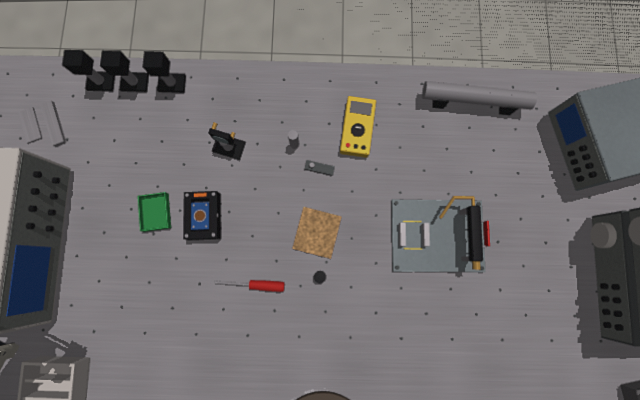

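View pics/side0.png

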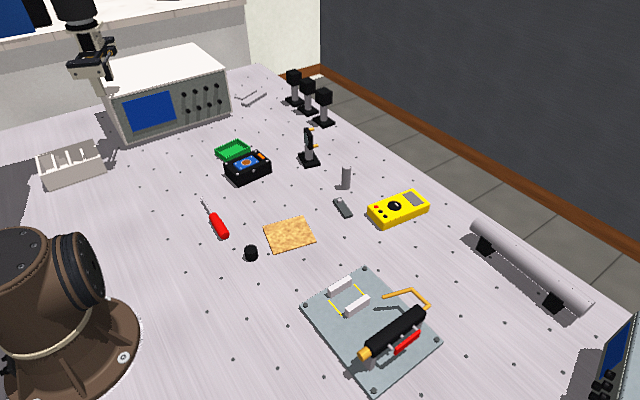

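The top view shows the nest at (202,215) with its orange bar at (200,195), so nest +x is roughly world +x. The pad is at (317,233), the rails are at (403/426,235), and the trigger is at (487,233) on the world -y side. The side view shows the same objects: nest (247,166), pad (290,234), rails (340/356,287/302).

```bash
cat > h.py <<'E'
import cv2,numpy as np
from scipy.spatial.transform import Rotation as R
from station import arm
def cam(n,pose=None):
    p=arm.camera_params(n);K=np.array([[p['fx'],0,p['cx']],[0,p['fy'],p['cy']],[0,0,1.]])
    if n=='wrist':
        s=pose or arm.get_state();T=np.eye(4);T[:3,:3]=R.from_euler('xyz',s['ee_rot']).as_matrix();T[:3,3]=s['eef_pos']
        T=T@np.array(p['hand_eye'])
    else:T=np.array(p['T'])
    return K,np.array(p['D']),T
def rays(c,px):
    K,D,T=c
    u=cv2.undistortPoints(np.float64(px).reshape(-1,1,2),K,D).reshape(-1,2)
    d=np.c_[u,np.ones(len(u))]@T[:3,:3].T
    return T[:3,3],d
def plane(c,px,z):
    o,d=rays(c,px);return o+d*((z-o[2])/d[:,2])[:,None]
def tri(c1,p1,c2,p2):
    A=[];b=[];A=np.zeros((3,3));b=np.zeros(3)
    for c,p in((c1,p1),(c2,p2)):
        o,d=rays(c,[p]);d=d[0]/np.linalg.norm(d[0]);M=np.eye(3)-np.outer(d,d);A+=M;b+=M@o
    return np.linalg.solve(A,b)
def project(c,P):
    K,D,T=c;Ti=np.linalg.inv(T)
    return cv2.projectPoints(np.float64(P).reshape(-1,1,3),cv2.Rodrigues(Ti[:3,:3])[0],Ti[:3,3],K,D)[0].reshape(-1,2)
HSV=dict(blue=((105,120,60),(125,255,255)),orange=((5,170,150),(17,255,255)),cork=((8,60,120),(20,150,255)),red=((0,150,80),(4,255,255)),yellow=((23,120,120),(32,255,255)),white=((0,0,200),(180,40,255)),black=((0,0,0),(180,255,45)))
def blobs(im,col,box=None,amin=4):
    h=cv2.cvtColor(im,cv2.COLOR_RGB2HSV);m=cv2.inRange(h,*map(np.array,HSV[col]))
    if box:
        k=np.zeros_like(m);x0,y0,x1,y1=box;k[y0:y1,x0:x1]=1;m=m*k
    cs=[c for c in cv2.findContours(m,cv2.RETR_EXTERNAL,cv2.CHAIN_APPROX_NONE)[0] if len(c)>=amin]
    out=[(cv2.contourArea(c),cv2.minAreaRect(c),c) for c in cs];out.sort(key=lambda t:-t[0]);return out
E
python3 - <<'E'
from h import *
boxes={'top':dict(blue=(180,185,225,245),orange=(180,185,225,245),cork=(285,200,350,265),white=(390,205,440,260),yellow=(390,205,440,260),red=(475,210,500,255)),
'side':dict(blue=(220,145,275,190),orange=(220,145,275,190),cork=(255,210,325,260),white=(320,270,380,320),yellow=(320,270,380,320),red=(380,320,430,360))}
for n in('top','side'):
    im=cv2.imread(f'pics/{n}0.png')[:,:,::-1].copy();c=cam(n)
    for k,b in boxes[n].items():
        z=dict(blue=.042,orange=.045,cork=.006,white=.036,yellow=.012,red=.075)[k]
        for a,r,_ in blobs(im,k,b)[:3]:
            bp=plane(c,cv2.boxPoints(r),z)
            e=[np.linalg.norm(bp[1]-bp[0]),np.linalg.norm(bp[2]-bp[1])]
            print(n,k,a,np.round(r[0],1),np.round(plane(c,[r[0]],z)[0],4),'e',np.round(e,4),'dir',np.round(np.arctan2(*(bp[1]-bp[0])[1::-1]),3))
E
```

```text
top blue 421.0 [199.5 215.5] [0.5226 0.3066 0.042 ] e [0.0412 0.0657] dir -1.545
top orange 17.0 [199.5 194.6] [0.573  0.3092 0.045 ] e [0.0271 0.0059] dir -1.443
top cork 1658.0 [316.5 232.2] [0.4921 0.0235 0.006 ] e [0.1094 0.101 ] dir -0.222
top yellow 0.0 [415.5 248. ] [ 0.4582 -0.223   0.012 ] e [0.     0.0275] dir 0.0
top yellow 0.0 [406. 248.] [ 0.4577 -0.1993  0.012 ] e [0.   0.01] dir 0.0
top yellow 0.0 [412. 221.] [ 0.5255 -0.2151  0.012 ] e [0.     0.0404] dir 0.0
top red 31.0 [487.8 233. ] [ 0.4939 -0.3773  0.075 ] e [0.0055 0.0564] dir -1.492
side blue 204.0 [245.4 162.3] [0.5207 0.309  0.042 ] e [0.078  0.0507] dir 0.071
side orange 17.5 [245.6 161.8] [0.5207 0.307  0.045 ] e [0.0207 0.0189] dir -0.066
side orange 12.0 [260.5 155.6] [0.5708 0.3092 0.045 ] e [0.0104 0.0299] dir 0.659
side cork 1137.0 [288.9 233.8] [0.4904 0.0233 0.006 ] e [0.1249 0.1071] dir -0.212
side white 493.5 [337.  280.5] [ 0.4887 -0.1747  0.036 ] e [0.0731 0.0537] dir -0.619
side white 133.0 [357.4 302.4] [ 0.4898 -0.2407  0.036 ] e [0.0586 0.0134] dir 0.017
side white 21.5 [376.3 272.3] [ 0.5699 -0.2063  0.036 ] e [0.0109 0.0212] dir 0.219
side yellow 18.0 [334.7 307.3] [ 0.4558 -0.2114  0.012 ] e [0.0041 0.0436] dir 0.16
side yellow 10.0 [358.5 289. ] [ 0.5238 -0.2051  0.012 ] e [0.0017 0.0337] dir 0.225
side red 172.0 [406.8 341.3] [ 0.4916 -0.3688  0.075 ] e [0.0668 0.0111] dir 0.032
```

```bash
python3 nudge.py '[[0.088,0.369,0.18,0,-0.448],[0.088,0.369,0.18,0,-0.448],[0.088,0.369,0.18,0,-0.448],[0.088,0.369,0.18,0,-0.448],[0.088,0.369,0.18,0,-0.448],[0.088,0.369,0.18,0,-0.448],[0.088,0.369,0.18,0,-0.448],[0.088,0.369,0.18,0,-0.448],[0.088,0.369,0.18,0,-0.448],[0.088,0.369,0.18,0,-0.448],[0.088,0.369,0.18,0,-0.448],[0.088,0.369,0.18,0,-0.448],[0.088,0.369,0.18,0,-0.448]]'
cat > look.py <<'E'
import sys,pickle
from h import *
s=arm.get_state();im=arm.grab_frame('wrist');n=sys.argv[1]
cv2.imwrite(f'pics/{n}.png',im[:,:,::-1]);pickle.dump(s,open(f'pics/{n}.pkl','wb'))
print(s['t'],np.round(s['eef_pos'],4),np.round(s['ee_rot'],4))
E
python3 look.py w1
```

```text
t: 1.23
eef_pos: [0.535, 0.3077, 0.1871]
ee_rot: [3.141, 0.001, 0.039]
force: [0.7, 0.4, -0.9]
width: 0.0875
gripper_force: 0.0
1.2333 [0.535  0.3077 0.1871] [3.1414e+00 5.0000e-04 3.9200e-02]
```

View pics/w1.png

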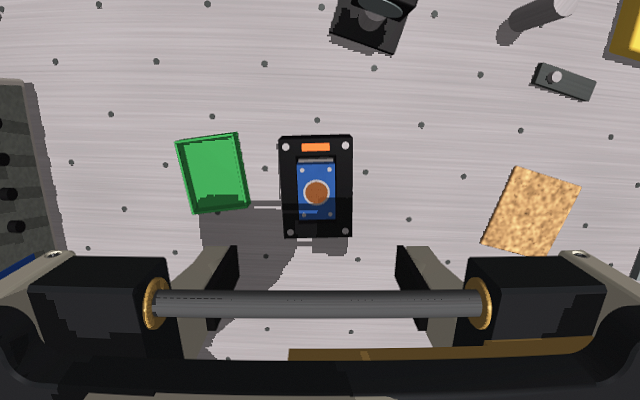

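The wrist view shows the cassette centred at (316,190), the orange bar at (315,147) and the nest corners from (280,136) to (352,238). It is nearly aligned with the image.

```bash
cat > m1.py <<'E'
import pickle,sys
from h import *
n=sys.argv[1];s=pickle.load(open(f'pics/{n}.pkl','rb'));im=cv2.imread(f'pics/{n}.png')[:,:,::-1].copy();c=cam('wrist',s)
top=cv2.imread('pics/top0.png')[:,:,::-1].copy();ct=cam('top')
side=cv2.imread('pics/side0.png')[:,:,::-1].copy();cs=cam('side')
for k,b,z in(('blue',(285,140,350,235),.042),('orange',(285,135,350,160),.043),('cork',(470,150,600,270),.006)):
    a,r,ct_=blobs(im,k,b)[0]
    P=plane(c,ct_.reshape(-1,2),z)[:,:2]*1000;rr=cv2.minAreaRect(P.astype(np.float32))
    print(k,a,'px',np.round(r[0],1),'rect mm',np.round(rr[0],1),np.round(rr[1],1),round(np.radians(rr[2]),3))
    t=dict(blue=(199.5,215.5),orange=(199.5,194.6),cork=(316.5,232.2))[k];sd=dict(blue=(245.4,162.3),orange=(260.5,155.6),cork=(288.9,233.8))[k]
    print('  tri w-top',np.round(tri(c,r[0],ct,t),4),'w-side',np.round(tri(c,r[0],cs,sd),4),'top-side',np.round(tri(ct,t,cs,sd),4))
E
python3 m1.py w1
```

```text
blue 2010.5 px [315.  190.5] rect mm [525.9 308.5] [66.2 41.6] 0.055
  tri w-top [0.5238 0.3092 0.033 ] w-side [0.5237 0.3102 0.0397] top-side [0.5211 0.3066 0.0436]
orange 197.0 px [315. 147.] rect mm [574.9 310.8] [ 8.5 30. ] 0.038
  tri w-top [0.5743 0.3109 0.0395] w-side [0.5735 0.3115 0.0427] top-side [0.5723 0.3099 0.0443]
cork 5461.0 px [530.8 214.9] rect mm [494.4  26.2] [100.4 109.4] 1.341
  tri w-top [0.493  0.0234 0.0018] w-side [0.4928 0.0249 0.0034] top-side [0.4916 0.024  0.005 ]
```

```bash
python3 nudge.py '[[0,0.011,-0.001,0.04,0],[0,0.011,-0.001,0.08,0],[0,0.011,-0.001,0.11,0],[0,0.011,-0.001,0.135,0],[0,0.011,-0.001,0.137,0],[0,0.011,-0.001,0.137,0],[0,0.011,-0.001,0.137,0]]' 20
python3 look.py w2
```

```text
t: 1.87
eef_pos: [0.5465, 0.3109, 0.052]
ee_rot: [-3.141, -0.002, 0.042]
force: [0.5, -0.4, 1.0]
width: 0.0462
gripper_force: 0.0
1.8667 [0.5465 0.3109 0.052 ] [-3.1409e+00 -1.6000e-03  4.2000e-02]
```

View pics/w2.png

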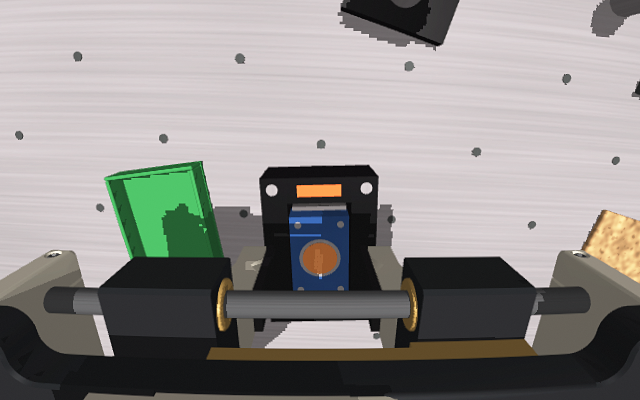

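The close view shows the cassette centred at column ~320, the orange bar at (319,190), and the fingers still closing. I'll work out the lateral offset from this.

```bash
python3 - <<'E'
import pickle
from h import *
s=pickle.load(open('pics/w2.pkl','rb'));im=cv2.imread('pics/w2.png')[:,:,::-1].copy();c=cam('wrist',s)
s1=pickle.load(open('pics/w1.pkl','rb'));c1=cam('wrist',s1)
r=blobs(im,'orange',(285,170,350,210))[0][1];print(r)
print('orange',plane(c,[r[0]],.043),'tri w1w2',tri(c1,(315,147),c,r[0]))
b=blobs(im,'blue',(280,200,360,290))[0][2].reshape(-1,2)
for row in(220,240,265,280):
    x=b[b[:,1]==row][:,0];print(row,np.round(plane(c,[(x.min(),row),(x.max()+1,row)],.042),4).tolist())
print('top end',plane(c,[(320,b[:,1].min())],.042),b[:,1].min())
E
```

```text
((318.11505126953125, 190.33059692382812), (12.377442359924316, 44.058937072753906), 88.63607025146484)
orange [[0.57532062 0.31098791 0.043     ]] tri w1w2 [0.57448821 0.31084894 0.03987703]
220 [[0.5529, 0.3303, 0.042], [0.5546, 0.2886, 0.042]]
240 [[0.5377, 0.3294, 0.042], [0.5394, 0.2875, 0.042]]
265 [[0.5178, 0.3277, 0.042], [0.5195, 0.286, 0.042]]
280 [[0.5053, 0.3275, 0.042], [0.507, 0.2851, 0.042]]
top end [[0.56182503 0.30911396 0.042     ]] 209
```

```bash
python3 nudge.py '[[0,0,0.001,0,-0.015],[0,0,0.001,0,-0.015],[0,0,0.001,0,-0.015],[0,0,0.001,0,-0.015],[0,0,0.001,0,-0.015],[0,0,0.001,0.002,-0.015],[0,0,0.001,0.006,-0.015],[0,0,0.001,0.010,-0.015],[0,0,0.001,0.012,-0.015],[0,0,0.001,0.013,-0.015]]'
```

```text
t: 2.75
eef_pos: [0.5457, 0.3082, 0.0366]
ee_rot: [3.141, 0.001, 0.055]
force: [-0.0, -0.4, 0.4]
width: 0.0007
gripper_force: 0.0
```

```bash
python3 nudge.py '[[0,0,0,0.002,0],[0,0,0,0.004,0],[0,0,0,0.004,0]]';python3 nudge.py '[[0,0,0,0.002,0],[0,0,0,0.003,0],[0,0,0,0.003,0]]'
```

```text
t: 3.0
eef_pos: [0.5458, 0.3083, 0.0329]
ee_rot: [3.141, 0.001, 0.055]
force: [-0.2, -0.6, 0.7]
width: 0.0007
gripper_force: 0.0
t: 3.25
eef_pos: [0.546, 0.3084, 0.0302]
ee_rot: [3.141, 0.0, 0.055]
force: [0.0, -0.1, -0.1]
width: 0.0001
gripper_force: 0.0
```

```bash
python3 nudge.py '[[0,0,0,0.001,0],[0,0,0,0.002,0],[0,0,0,0.002,0]]'; python3 look.py w3; python3 - <<'E'
import cv2
im=cv2.imread('pics/w3.png');cv2.imwrite('pics/w3c.png',cv2.resize(im[150:350,200:440],None,fx=2.5,fy=2.5))
E
```

```text
t: 3.5
eef_pos: [0.546, 0.3084, 0.0283]
ee_rot: [3.142, 0.0, 0.055]
force: [0.6, -0.1, 0.4]
width: 0.0008
gripper_force: 0.0
3.5 [0.546  0.3084 0.0283] [3.1415e+00 1.0000e-04 5.5100e-02]
```

View pics/w3c.png

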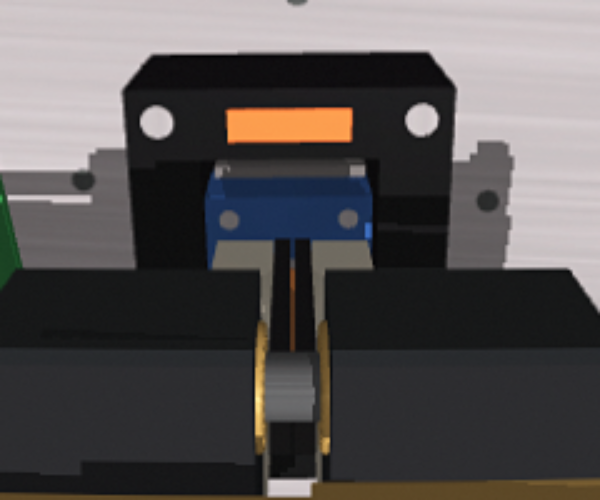

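The fingers sit on the cassette's +x end, which looks to be tilting down. I'll keep going until I feel the hard stop.

```bash
python3 nudge.py '[[0,0,0,0.001,0],[0,0,0,0.002,0],[0,0,0,0.002,0]]'; python3 - <<'E'
from h import *
print(arm.get_state()['force'])
im=arm.grab_frame('side');cv2.imwrite('pics/s1.png',cv2.resize(im[100:220,180:320],None,fx=4,fy=4)[:,:,::-1])
E
```

```text
t: 3.8
eef_pos: [0.546, 0.3084, 0.0262]
ee_rot: [3.141, 0.0, 0.055]
force: [-0.1, -0.2, 0.4]
width: 0.0009
gripper_force: 0.0
[-0.14683914 -0.18992648  0.40624226]
```

View pics/s1.png

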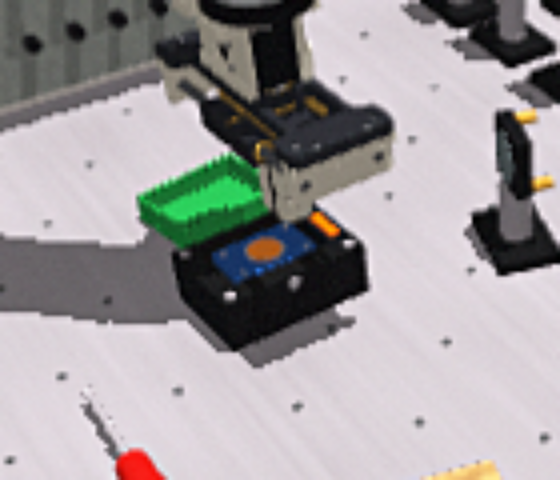

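```bash
python3 - <<'E'
from h import *
a=cv2.imread('pics/side0.png')[:,:,::-1].copy();b=arm.grab_frame('side');cv2.imwrite('pics/s2.png',b[:,:,::-1])
for im in(a,b):
    m=blobs(im,'blue',(220,145,275,190));print([ (x[0],np.round(x[1][0],1),cv2.boundingRect(x[2])) for x in m[:2]])
t=np.hstack([cv2.resize(i[135:190,215:285],None,fx=5.5,fy=5.5,interpolation=cv2.INTER_CUBIC) for i in(a,b)]);cv2.imwrite('pics/cmp.png',t[:,:,::-1])
c=cam('side');print(project(c,[[.546,.3084,.0262],[.546,.3084,.042]]))
E
```

```text
[(204.0, array([245.4, 162.3]), (233, 155, 26, 16))]
[(177.0, array([245.4, 162.8]), (233, 156, 26, 15))]
[[253.93273781 163.81023357]
 [253.2834278  159.44986484]]
```

View pics/cmp.png

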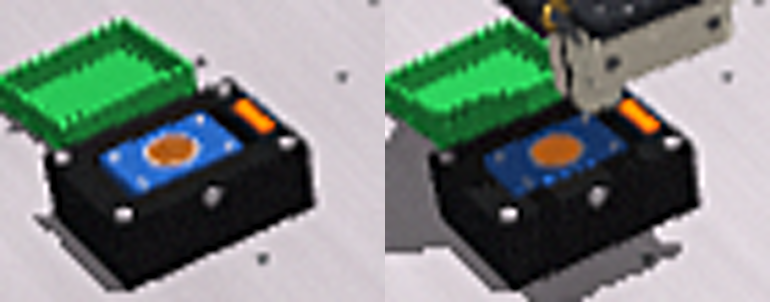

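The side picture puts the fingertips near z≈0.05 even though the TCP reads 0.026. There is no contact force and the cassette hasn't tipped. So the visible tips sit behind the reported TCP, and I'll descend slowly by force.

```bash
for i in 1; do python3 nudge.py '[[0,0,0,0.0015,0],[0,0,0,0.003,0],[0,0,0,0.003,0]]'; done; python3 - <<'E'
from h import *
s=arm.get_state();c=cam('wrist');f=arm.grab_frame('wrist')
# tip row: lower end of fingers along columns just beside centre
for x in (300,303,306,325,328,331): print(x,[tuple(f[r,x]) for r in range(236,256,4)])
c=cam('side');print(np.round(project(c,[[.546,.3084,z] for z in(.02,.04,.06)]),1).tolist())
E
```

```text
t: 4.15
eef_pos: [0.5458, 0.3083, 0.023]
ee_rot: [3.141, 0.0, 0.055]
force: [0.2, -0.1, 1.0]
width: 0.0002
gripper_force: 0.0
300 [(np.uint8(29), np.uint8(50), np.uint8(87)), (np.uint8(28), np.uint8(48), np.uint8(84)), (np.uint8(26), np.uint8(48), np.uint8(85)), (np.uint8(112), np.uint8(107), np.uint8(97)), (np.uint8(110), np.uint8(106), np.uint8(96))]
303 [(np.uint8(28), np.uint8(49), np.uint8(85)), (np.uint8(28), np.uint8(49), np.uint8(86)), (np.uint8(26), np.uint8(49), np.uint8(85)), (np.uint8(112), np.uint8(107), np.uint8(97)), (np.uint8(111), np.uint8(107), np.uint8(97))]
306 [(np.uint8(30), np.uint8(50), np.uint8(88)), (np.uint8(29), np.uint8(49), np.uint8(87)), (np.uint8(27), np.uint8(49), np.uint8(87)), (np.uint8(112), np.uint8(107), np.uint8(96)), (np.uint8(111), np.uint8(106), np.uint8(96))]
325 [(np.uint8(27), np.uint8(47), np.uint8(83)), (np.uint8(27), np.uint8(47), np.uint8(84)), (np.uint8(25), np.uint8(46), np.uint8(83)), (np.uint8(115), np.uint8(109), np.uint8(99)), (np.uint8(114), np.uint8(109), np.uint8(99))]
328 [(np.uint8(27), np.uint8(48), np.uint8(84)), (np.uint8(28), np.uint8(48), np.uint8(84)), (np.uint8(27), np.uint8(47), np.uint8(84)), (np.uint8(112), np.uint8(107), np.uint8(97)), (np.uint8(111), np.uint8(106), np.uint8(96))]
331 [(np.uint8(27), np.uint8(48), np.uint8(84)), (np.uint8(27), np.uint8(48), np.uint8(84)), (np.uint8(27), np.uint8(47), np.uint8(85)), (np.uint8(112), np.uint8(107), np.uint8(97)), (np.uint8(111), np.uint8(106), np.uint8(96))]
[[254.2, 165.5], [253.4, 160.0], [252.5, 154.4]]
```

```bash
python3 nudge.py '[[0,0,0,0.0015,0],[0,0,0,0.003,0],[0,0,0,0.003,0]]' ;python3 nudge.py '[[0,0,0,0.0015,0],[0,0,0,0.003,0],[0,0,0,0.003,0]]' | sed -n 2,4p;python3 nudge.py '[[0,0,0,0.0015,0],[0,0,0,0.003,0],[0,0,0,0.003,0]]' | sed -n 2,4p
```

```text
t: 4.45
eef_pos: [0.5459, 0.3083, 0.0201]
ee_rot: [3.141, 0.0, 0.055]
force: [-1.4, 0.7, 1.0]
width: 0.0004
gripper_force: 0.0
eef_pos: [0.5459, 0.3083, 0.0171]
ee_rot: [3.141, 0.0, 0.055]
force: [0.4, 0.7, 0.0]
eef_pos: [0.5459, 0.3083, 0.0141]
ee_rot: [3.141, 0.0, 0.055]
force: [-0.9, 1.2, -0.4]
```

```bash
python3 nudge.py '[[0,0,0,0.0015,0],[0,0,0,0.003,0],[0,0,0,0.003,0]]' | sed -n 2,4p;python3 nudge.py '[[0,0,0,0.001,0],[0,0,0,0.002,0],[0,0,0,0.002,0]]' | sed -n 2,4p; python3 - <<'E'
from h import *
a=cv2.imread('pics/s2.png')[:,:,::-1].copy();b=arm.grab_frame('side');cv2.imwrite('pics/s3.png',b[:,:,::-1])
for im in(a,b):
    m=blobs(im,'blue',(220,135,275,190));print([ (x[0],np.round(x[1][0],1),cv2.boundingRect(x[2])) for x in m[:2]])
E
```

```text
eef_pos: [0.5459, 0.3083, 0.0111]
ee_rot: [3.141, 0.0, 0.055]
force: [-0.0, 0.3, -0.2]
eef_pos: [0.546, 0.3084, 0.0092]
ee_rot: [3.141, 0.0, 0.055]
force: [-0.6, 0.3, 0.3]
[(177.0, array([245.4, 162.8]), (233, 156, 26, 15))]
[(155.0, array([245.4, 162.8]), (233, 157, 26, 14))]
```

```bash
python3 - <<'E'
from h import *
for n in('s2','s3'):
    im=cv2.imread(f'pics/{n}.png')[:,:,::-1]
    for x in(250,252,254): print(n,x,[tuple(int(v) for v in im[r,x]) for r in range(148,168,2)])
E
```

```text
s2 250 [(139, 134, 122), (139, 134, 120), (140, 132, 120), (104, 98, 86), (46, 62, 95), (15, 45, 95), (67, 82, 112), (134, 101, 82), (21, 53, 104), (32, 44, 64)]
s2 252 [(144, 136, 124), (114, 111, 103), (139, 133, 120), (155, 146, 130), (28, 50, 95), (24, 51, 101), (22, 51, 98), (20, 53, 101), (35, 88, 177), (28, 25, 22)]
s2 254 [(146, 136, 125), (145, 139, 126), (138, 131, 119), (88, 84, 76), (4, 3, 0), (24, 53, 99), (21, 48, 97), (26, 54, 107), (16, 22, 38), (32, 31, 30)]
s3 250 [(124, 120, 108), (138, 134, 120), (146, 140, 128), (147, 142, 128), (147, 142, 126), (102, 95, 83), (56, 73, 104), (135, 104, 84), (26, 57, 110), (32, 34, 35)]
s3 252 [(146, 142, 126), (135, 129, 118), (143, 136, 124), (126, 122, 110), (132, 124, 113), (139, 132, 119), (81, 90, 107), (13, 46, 97), (20, 52, 107), (31, 28, 26)]
s3 254 [(128, 121, 109), (164, 155, 144), (145, 140, 126), (142, 136, 122), (146, 138, 127), (149, 140, 124), (64, 74, 103), (18, 50, 103), (29, 35, 50), (26, 29, 26)]
```

```bash
python3 nudge.py '[[0,0,0,0.001,0],[0,0,0,0.002,0],[0,0,0,0.002,0]]' | sed -n 2,4p;python3 nudge.py '[[0,0,0,0.001,0],[0,0,0,0.002,0],[0,0,0,0.002,0]]' | sed -n 2,4p;python3 nudge.py '[[0,0,0,0.001,0],[0,0,0,0.002,0],[0,0,0,0.002,0]]' | sed -n 2,4p; python3 - <<'E'
from h import *
b=arm.grab_frame('side');cv2.imwrite('pics/s4.png',b[:,:,::-1])
m=blobs(b,'blue',(220,135,275,190));print([ (x[0],np.round(x[1][0],1),cv2.boundingRect(x[2])) for x in m[:2]])
E
```

```text
eef_pos: [0.5459, 0.3084, 0.0072]
ee_rot: [3.141, 0.0, 0.055]
force: [-1.0, -0.2, 0.3]
eef_pos: [0.5459, 0.3084, 0.0052]
ee_rot: [3.141, 0.0, 0.055]
force: [-0.0, -0.7, -0.7]
eef_pos: [0.546, 0.3085, 0.0033]
ee_rot: [3.142, 0.0, 0.055]
force: [-0.3, -0.3, -0.8]
[(69.5, array([245.3, 162.5]), (233, 158, 26, 13))]
```

```bash
python3 - <<'E'
from h import *
b=cv2.imread('pics/s4.png');w=arm.grab_frame('wrist')[:,:,::-1]
t=np.hstack([cv2.resize(b[130:195,215:285],(400,371),interpolation=cv2.INTER_CUBIC),cv2.resize(w[160:345,220:419],(400,371),interpolation=cv2.INTER_CUBIC)]);cv2.imwrite('pics/c4.png',t)
E
```

```text
(no output)
```

View pics/c4.png

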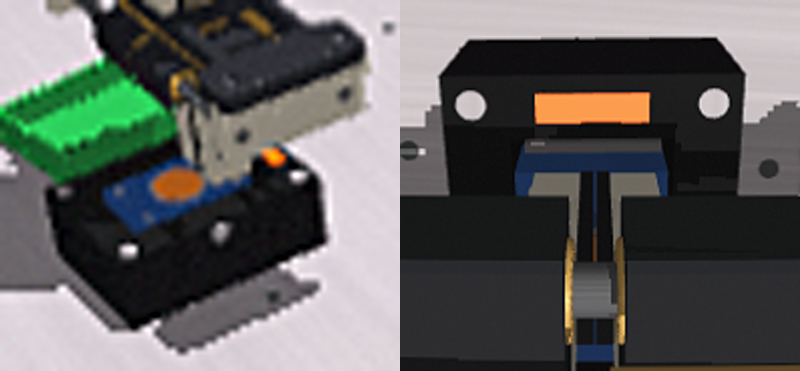

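The tips are still right at the top face of the +x end with no tilt, so contact must be close. I'll continue by force.

```bash
python3 nudge.py '[[0,0,0,0.001,0],[0,0,0,0.002,0],[0,0,0,0.002,0]]' | sed -n 2,4p;python3 nudge.py '[[0,0,0,0.001,0],[0,0,0,0.002,0],[0,0,0,0.002,0]]' | sed -n 2,4p;python3 - <<'E'
from h import *
a=cv2.imread('pics/s2.png')[:,:,::-1].copy()
b=arm.grab_frame('side');cv2.imwrite('pics/s5.png',b[:,:,::-1])
for i in(a,b):
    h=cv2.cvtColor(i,cv2.COLOR_RGB2HSV);m=cv2.inRange(h,(100,120,40),(128,255,255));m[:140]=0;m[195:]=0;m[:,:215]=0;m[:,285:]=0
    y,x=np.nonzero(m);print(len(x),x.min(),x.max(),y.min(),y.max(),x.mean(),y.mean())
    o=blobs(i,'orange',(238,150,252,175))[:2];print([np.round(q[1][0],1) for q in o])
E
```

```text
eef_pos: [0.5466, 0.3086, 0.0017]
ee_rot: [-3.141, -0.001, 0.055]
force: [1.3, -0.1, 2.6]
eef_pos: [0.5468, 0.3087, -0.0003]
ee_rot: [-3.141, -0.001, 0.055]
force: [4.2, -1.1, 2.6]
167 233 264 152 170 245.31736526946108 162.5449101796407
[array([245.5, 162. ])]
123 233 265 157 170 240.6829268292683 164.21951219512195
[array([246. , 161.5])]
```

```bash
python3 nudge.py '[[0,0,0,0.001,0],[0,0,0,0.002,0],[0,0,0,0.002,0]]' | sed -n 2,4p;python3 nudge.py '[[0,0,0,0.001,0],[0,0,0,0.002,0],[0,0,0,0.002,0]]' | sed -n 2,4p
```

```text
eef_pos: [0.5467, 0.3088, -0.0024]
ee_rot: [-3.141, -0.001, 0.055]
force: [4.7, -0.4, 2.6]
eef_pos: [0.5467, 0.3088, -0.0043]
ee_rot: [-3.141, -0.001, 0.055]
force: [4.8, -0.1, 4.0]
```

```bash
python3 - <<'E'
from h import *
b=arm.grab_frame('side');cv2.imwrite('pics/s6.png',b[:,:,::-1])
o=blobs(b,'orange',(238,145,252,175))[:2];print([np.round(q[1][0],1) for q in o])
for x in(236,240,244,248): print(x,[tuple(int(v) for v in b[r,x]) for r in range(154,172,2)])
E
```

```text
[array([246.4, 161.7])]
236 [(24, 91, 40), (23, 102, 44), (34, 36, 41), (32, 57, 102), (24, 55, 101), (29, 56, 104), (21, 53, 104), (22, 42, 74), (33, 31, 29)]
240 [(28, 124, 53), (17, 19, 18), (19, 20, 20), (22, 50, 94), (23, 49, 92), (21, 52, 97), (24, 53, 101), (25, 56, 108), (33, 38, 55)]
244 [(13, 53, 21), (13, 14, 16), (5, 6, 4), (157, 82, 48), (153, 97, 54), (9, 44, 92), (26, 51, 101), (19, 39, 67), (27, 26, 27)]
248 [(146, 139, 126), (156, 148, 136), (153, 145, 130), (85, 91, 97), (169, 85, 15), (75, 64, 85), (15, 34, 64), (33, 31, 29), (30, 28, 31)]
```

```bash
python3 nudge.py '[[0,0,0,0.001,0],[0,0,0,0.002,0],[0,0,0,0.002,0]]' | sed -n 2,4p;python3 nudge.py '[[0,0,0,0.001,0],[0,0,0,0.002,0],[0,0,0,0.002,0]]' | sed -n 2,4p;python3 - <<'E'
from h import *
b=arm.grab_frame('side');cv2.imwrite('pics/s7.png',b[:,:,::-1])
o=blobs(b,'orange',(238,140,252,175))[:2];print([np.round(q[1][0],1) for q in o])
for x in(236,240,244): print(x,[tuple(int(v) for v in b[r,x]) for r in range(154,172,2)])
E
```

```text
eef_pos: [0.547, 0.3089, -0.0049]
ee_rot: [-3.141, -0.002, 0.056]
force: [1.3, -3.0, 15.3]
eef_pos: [0.5472, 0.309, -0.0054]
ee_rot: [-3.141, -0.003, 0.057]
force: [-1.8, -5.0, 26.6]
[array([246.7, 161.6])]
236 [(21, 92, 39), (25, 103, 44), (34, 44, 60), (30, 56, 99), (26, 54, 102), (24, 54, 102), (25, 55, 105), (23, 42, 72), (33, 33, 30)]
240 [(26, 102, 45), (15, 19, 17), (12, 15, 19), (23, 51, 96), (21, 45, 89), (25, 55, 103), (23, 52, 99), (30, 59, 102), (27, 36, 52)]
244 [(15, 56, 25), (19, 16, 19), (9, 8, 6), (162, 86, 52), (144, 102, 71), (11, 45, 93), (26, 54, 101), (23, 40, 70), (28, 27, 26)]
```

The hard stop is felt at TCP z -0.005: contact came at about 0.002, then 6 mm of travel, then 27 N. So the real tips are about 40 mm behind the reported TCP. Next I'll retreat, open the fingers and look at the raised end.

```bash
python3 nudge.py '[[0,0,0,-0.03,0],[0.088,-0.02,0,-0.06,0],[0.088,-0.04,0,-0.08,0],[0.088,-0.04,0,-0.08,0],[0.088,-0.04,0,-0.08,0],[0.088,-0.04,0,-0.08,0],[0.088,-0.04,0,-0.08,0],[0.088,-0.04,0,-0.08,0],[0.088,-0.04,0,-0.08,0],[0.088,-0.04,0,-0.08,0],[0.088,-0.04,0,-0.08,0],[0.088,-0.04,0,-0.08,0]]'; python3 look.py w5; python3 - <<'E'
from h import *
cv2.imwrite('pics/s8.png',arm.grab_frame('side')[:,:,::-1])
b=cv2.imread('pics/s8.png');w=cv2.imread('pics/w5.png')
t=np.hstack([cv2.resize(b[90:200,190:310],(400,367),interpolation=cv2.INTER_CUBIC),cv2.resize(w[120:395,170:470],(400,367),interpolation=cv2.INTER_CUBIC)]);cv2.imwrite('pics/c5.png',t)
E
```

```text
t: 9.0
eef_pos: [0.5062, 0.3061, 0.0711]
ee_rot: [3.141, 0.0, 0.055]
force: [-0.1, 0.1, 0.1]
width: 0.0682
gripper_force: 0.0
9.0 [0.5062 0.3061 0.0711] [3.1412e+00 4.0000e-04 5.4900e-02]
```

View pics/c5.png

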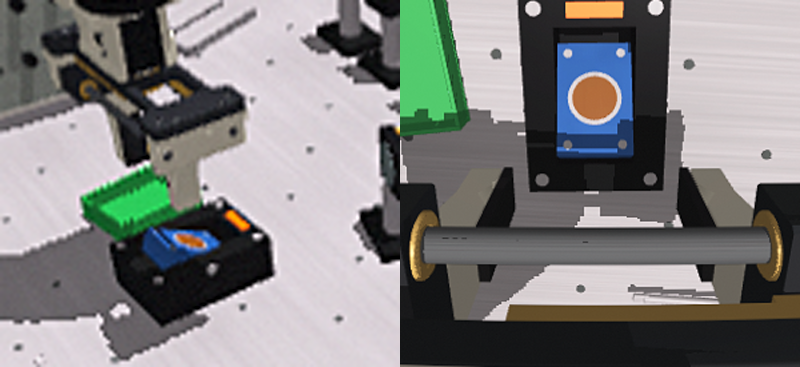

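The left crop clearly shows the cassette's -x end raised. In the wrist crop it is centred between the open fingers at u≈316. I'll descend until the tips are just above the rim and pinch.

```bash
python3 nudge.py '[[0.06,0,0,0.03,0],[0.06,0,0,0.06,0],[0.06,0,0,0.066,0],[0.06,0,0,0.066,0],[0,0,0,0.066,0],[0,0,0,0.066,0],[0,0,0,0.066,0],[0,0,0,0.066,0],[0,0,0,0.066,0],[0,0,0,0.066,0]]' 30
```

```text
t: 9.93
eef_pos: [0.5063, 0.3064, 0.0059]
ee_rot: [-3.141, -0.001, 0.055]
force: [-0.2, 0.2, 1.7]
width: 0.0417
gripper_force: 30.0
```

```bash
python3 nudge.py '[[0,0,0,-0.005,0],[0,0,0,-0.015,0],[0,0,0,-0.03,0],[0,0,0,-0.05,0],[0,0,0,-0.08,0],[0,0,0,-0.11,0],[0,0,0,-0.11,0],[0,0,0,-0.11,0]]' ; python3 look.py w6; python3 - <<'E'
from h import *
cv2.imwrite('pics/s9.png',arm.grab_frame('side')[:,:,::-1])
b=cv2.imread('pics/s9.png');w=cv2.imread('pics/w6.png')
t=np.hstack([cv2.resize(b[70:190,190:310],(380,380),interpolation=cv2.INTER_CUBIC),cv2.resize(w[120:395,170:470],(400,380),interpolation=cv2.INTER_CUBIC)]);cv2.imwrite('pics/c6.png',t)
E
```

```text
t: 10.6
eef_pos: [0.507, 0.3073, 0.1182]
ee_rot: [-3.138, -0.003, 0.055]
force: [0.3, -0.3, -2.0]
width: 0.0414
gripper_force: 30.0
10.6 [0.507  0.3073 0.1182] [-3.1382 -0.0033  0.0553]
```

View pics/c6.png

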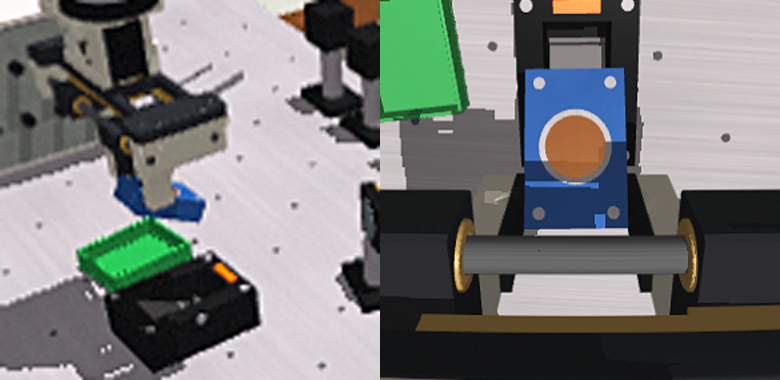

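The cassette is held by its raised end at a tilt, clear of the nest. I've now viewed 10 pictures, so from here I work with numbers only. Next is the carry to the cork pad.

```bash
python3 nudge.py '[[0,-0.005,0.04,0,0],[0,-0.01,0.08,0,0],[0,-0.016,0.12,0,0],[0,-0.022,0.16,0,0],[0,-0.027,0.2,0,0],[0,-0.033,0.24,0,0],[0,-0.038,0.275,0.02,0],[0,-0.038,0.281,0.05,0],[0,-0.038,0.281,0.08,0],[0,-0.038,0.281,0.1,0],[0,-0.038,0.281,0.105,0],[0,-0.038,0.281,0.105,0]]'; python3 look.py w7; python3 - <<'E'
from h import *
im=cv2.imread('pics/w7.png')[:,:,::-1].copy();c=cam('wrist')
r=blobs(im,'blue',(200,60,440,380))[0];print(cv2.boundingRect(r[2]),r[1])
r=blobs(im,'cork',None)[0];print('cork',r[0],cv2.boundingRect(r[2]))
E
```

```text
t: 11.7
eef_pos: [0.4818, 0.0226, 0.0085]
ee_rot: [3.14, 0.005, 0.055]
force: [0.3, 0.1, -1.1]
width: 0.0416
gripper_force: 30.0
11.7 [0.4818 0.0226 0.0085] [3.1396 0.005  0.0548]
(278, 170, 78, 116) ((316.4999694824219, 227.49996948242188), (76.99998474121094, 114.99998474121094), 0.0)
cork 9183.0 (239, 115, 173, 118)
```

```bash
for k in 1; do python3 nudge.py '[[0,0,0,0.002,0],[0,0,0,0.004,0],[0,0,0,0.004,0]]'|sed -n 2,4p; python3 nudge.py '[[0,0,0,0.0015,0],[0,0,0,0.003,0],[0,0,0,0.003,0]]'|sed -n 2,4p; python3 nudge.py '[[0,0,0,0.0015,0],[0,0,0,0.003,0],[0,0,0,0.003,0]]'|sed -n 2,4p;done
```

```text
eef_pos: [0.4842, 0.0241, 0.0071]
ee_rot: [-3.141, -0.001, 0.056]
force: [-0.5, -0.1, -1.9]
eef_pos: [0.4837, 0.0237, 0.0035]
ee_rot: [-3.141, -0.0, 0.055]
force: [0.2, 0.2, -2.4]
eef_pos: [0.4826, 0.0234, 0.0006]
ee_rot: [3.141, 0.002, 0.055]
force: [-6.8, 2.1, 9.6]
```

```bash
python3 nudge.py '[[0,0,0,-0.001,0],[0,0,0,-0.001,0],[0,-0.002,0,0.003,0],[0,-0.005,0,0.008,0],[0,-0.007,0,0.012,0],[0,-0.007,0,0.012,0]]' 4;  python3 look.py w8; python3 - <<'E'
from h import *
im=cv2.imread('pics/w8.png')[:,:,::-1].copy()
r=blobs(im,'blue',(200,60,440,380))[0];print(cv2.boundingRect(r[2]),r[1])
E
```

```text
t: 13.0
eef_pos: [0.4757, 0.0229, -0.0126]
ee_rot: [3.141, 0.001, 0.055]
force: [-0.7, 0.0, -0.3]
width: 0.042
gripper_force: 4.0
13.0 [ 0.4757  0.0229 -0.0126] [3.1412e+00 1.3000e-03 5.5100e-02]
(275, 167, 83, 120) ((316.0, 226.5), (119.0, 82.0), 90.0)
```

```bash
python3 nudge.py '[[0,-0.001,0,0.004,0],[0,-0.003,0,0.007,0],[0,-0.003,0,0.007,0]]';python3 nudge.py '[[0,0,0,0.0015,0],[0,-0.001,0,0.003,0],[0,-0.001,0,0.003,0]]'|sed -n 2,4p;  python3 look.py w9; python3 - <<'E'
from h import *
im=cv2.imread('pics/w9.png')[:,:,::-1].copy()
r=blobs(im,'blue',(200,60,440,380))[0];print(cv2.boundingRect(r[2]),r[1])
E
```

```text
t: 13.3
eef_pos: [0.4732, 0.0229, -0.0191]
ee_rot: [3.141, 0.001, 0.055]
force: [-0.4, 0.7, -0.7]
width: 0.0419
gripper_force: 4.0
eef_pos: [0.4734, 0.023, -0.0213]
ee_rot: [3.142, -0.001, 0.056]
force: [1.2, -1.5, 0.5]
13.55 [ 0.4734  0.023  -0.0213] [ 3.1416e+00 -1.2000e-03  5.5700e-02]
(274, 165, 87, 123) ((317.0, 226.0), (122.0, 86.0), 90.0)
```

```bash
python3 nudge.py '[[0.088,0,0,0,0],[0.088,0,0,0,0],[0.088,0,0,0,0],[0.088,0,0,-0.03,0],[0.088,0,0,-0.07,0],[0.088,0.02,0,-0.1,0],[0.088,0.02,0,-0.1,0],[0.088,0.02,0,-0.1,0]]';  python3 look.py w10; python3 - <<'E'
from h import *
import pickle
im=cv2.imread('pics/w10.png')[:,:,::-1].copy();c=cam('wrist',pickle.load(open('pics/w10.pkl','rb')))
s=arm.grab_frame('side');t=arm.grab_frame('top');cv2.imwrite('pics/s10.png',s[:,:,::-1]);cv2.imwrite('pics/t10.png',t[:,:,::-1])
b=blobs(im,'blue',(200,40,440,245))[0]
P=plane(c,b[2].reshape(-1,2),.026)[:,:2]*1000;rr=cv2.minAreaRect(P.astype(np.float32))
print(cv2.boundingRect(b[2]),[np.round(x,2) for x in rr])
hull=cv2.approxPolyDP(b[2],6,True).reshape(-1,2);print(hull.tolist(),np.round(plane(c,hull,.026),4).tolist())
for n,i in(('side',s),('top',t)):
    for x in blobs(i,'blue',(260,190,370,270))[:2]:print(n,x[0],np.round(x[1][0],1),cv2.boundingRect(x[2]),np.round(plane(cam(n),[x[1][0]],.026),4))
E
```

```text
t: 14.27
eef_pos: [0.4946, 0.0249, 0.0803]
ee_rot: [-3.14, -0.004, 0.055]
force: [-0.7, -0.1, -0.8]
width: 0.0864
gripper_force: 0.0
14.2667 [0.4946 0.0249 0.0803] [-3.1399 -0.0042  0.055 ]
(292, 168, 52, 77) [array([496.59,  24.28]), array([66.65, 41.72]), np.float64(3.06)]
[[294, 168], [294, 243], [341, 243], [341, 168]] [[0.5288, 0.0448, 0.026], [0.4631, 0.0427, 0.026], [0.4653, 0.0021, 0.026], [0.5309, 0.0071, 0.026]]
side 429.0 [288.6 230.3] (274, 218, 30, 26) [[0.4871 0.017  0.026 ]]
```

```bash
python3 nudge.py '[[0.088,0,0,0,1.571],[0.088,0,0,0,1.571],[0.088,0,0,0,1.571],[0.088,0,0,0,1.571],[0.088,0,0,0,1.571],[0.088,0,0,0,1.571],[0.088,0,0,0,1.571],[0.088,0,0,0,1.571],[0.088,0,0,0,1.571],[0.088,0,0,0,1.571],[0.088,0,0,0,1.571],[0.088,0,0,0,1.571],[0.088,0,0,0,1.571],[0.088,0,0,0,1.571]]';  python3 look.py w11; cat > m2.py <<'E'
from h import *
import pickle
c=[];ps=[]
for n in('w10','w11'):
    im=cv2.imread(f'pics/{n}.png')[:,:,::-1].copy();k=cam('wrist',pickle.load(open(f'pics/{n}.pkl','rb')));c.append(k)
    h=cv2.cvtColor(im,cv2.COLOR_RGB2HSV)
    b=max(cv2.findContours(cv2.inRange(h,(100,110,40),(128,255,255))[:290,200:440],0,1)[0],key=cv2.contourArea)+np.array([200,0])
    P=plane(k,b.reshape(-1,2),.026)[:,:2]*1000;rr=cv2.minAreaRect(P.astype(np.float32))
    am=max(cv2.findContours(cv2.inRange(h,(5,130,60),(18,255,230))[150:245,260:380],0,1)[0],key=cv2.contourArea)
    pass
    e=cv2.minEnclosingCircle(am+np.array([260,150]));ps.append(e[0])
    print(n,cv2.boundingRect(b),[np.round(x,3) for x in rr],'amber',np.round(e[0],1),round(e[1],1),np.round(plane(k,[e[0]],.026),4))
print('tri',tri(c[0],ps[0],c[1],ps[1]))
E
python3 m2.py
```

```text
t: 15.58
eef_pos: [0.4914, 0.0237, 0.0771]
ee_rot: [3.139, -0.001, -1.519]
force: [0.3, -0.1, -0.2]
width: 0.0873
gripper_force: 0.0
15.5833 [0.4914 0.0237 0.0771] [ 3.1389e+00 -9.0000e-04 -1.5191e+00]
w10 (292, 168, 52, 77) [array([495.419,  25.705]), array([66.661, 41.721]), np.float64(3.058)] amber [353.3 219.9] 26.6 [[ 0.486  -0.0053  0.026 ]]
w11 (275, 180, 79, 53) [array([494.82 ,  21.495]), array([63.713, 45.052]), np.float64(2.852)] amber [314. 209.] 15.0 [[0.4948 0.0235 0.026 ]]
tri [0.49914374 0.00422393 0.07390915]
```

```bash
python3 - <<'E'
from h import *
import pickle
c=[cam('wrist',pickle.load(open(f'pics/{n}.pkl','rb'))) for n in('w10','w11')]
print(tri(c[0],(317.7,206.2),c[1],(314.3,206.3)))
s=arm.get_state();print(s['eef_pos'],s['ee_rot'],s['q'])
E
python3 nudge.py '[[0.088,0,-0.0025,0.04,0],[0.088,0,-0.0025,0.07,0],[0.088,0,-0.0025,0.085,0],[0.088,0,-0.0025,0.085,0],[0.088,0,-0.0025,0.085,0]]'
```

```text
[0.49398374 0.02482692 0.01633871]
[0.4915785  0.02375584 0.07731301] [ 3.13922075e+00 -7.93332807e-04 -1.51429071e+00] [ 4.48453081e-01  1.65258243e-01 -5.32089847e-01 -2.25048473e-04
 -8.75943329e-01 -3.91804095e-01]
t: 16.05
eef_pos: [0.4943, 0.0238, -0.0073]
ee_rot: [3.139, -0.001, -1.514]
force: [-0.6, 0.4, 1.2]
width: 0.0876
gripper_force: 0.0
```

```bash
python3 nudge.py '[[0.088,0,0,0.01,0],[0.088,0,0,0.018,0],[0.088,0,0,0.0215,0],[0.088,0,0,0.0215,0]]'; python3 nudge.py '[[0,0,0,0,0],[0,0,0,0,0],[0,0,0,0,0],[0,0,0,0,0],[0,0,0,0,0],[0,0,0,0,0]]' 30
```

```text
t: 16.38
eef_pos: [0.495, 0.0242, -0.0281]
ee_rot: [3.141, -0.0, -1.515]
force: [-0.4, -0.0, -0.4]
width: 0.0877
gripper_force: 0.0
t: 16.88
eef_pos: [0.495, 0.0242, -0.0278]
ee_rot: [3.141, -0.0, -1.516]
force: [-2.6, 0.7, 4.1]
width: 0.0638
gripper_force: 30.0
```

```bash
python3 nudge.py '[[0,0,0,-0.01,0],[0,0,0,-0.04,0],[0,0,0,-0.08,0],[0,0.03,0,-0.11,0],[0,0.07,0.01,-0.12,0],[0,0.11,0.011,-0.12,0],[0,0.1145,0.0113,-0.12,0],[0,0.1145,0.0113,-0.12,0],[0,0.1145,0.0113,-0.12,0],[0,0.1145,0.0113,-0.12,0]]'; python3 look.py w12; cat > m3.py <<'E'
from h import *
import pickle,sys
n=sys.argv[1]
im=cv2.imread(f'pics/{n}.png')[:,:,::-1].copy();c=cam('wrist',pickle.load(open(f'pics/{n}.pkl','rb')))
h=cv2.cvtColor(im,cv2.COLOR_RGB2HSV)
pr=project(c,[[.49,-.207,.012],[.49,-.178,.036],[.49,-.236,.036],[.524,-.207,.012],[.456,-.207,.012],[.49,-.37,.075]]);print('expect',np.round(pr).astype(int).tolist())
for nm,lo,hi,z in(('yellow',(20,100,100),(34,255,255),.012),('white',(0,0,170),(180,45,255),.036),('red',(0,140,60),(6,255,255),.075)):
    m=cv2.inRange(h,lo,hi);
    for b in sorted(cv2.findContours(m,0,1)[0],key=cv2.contourArea)[::-1][:6]:
        if cv2.contourArea(b)<15: continue
        P=plane(c,b.reshape(-1,2),z)[:,:2]*1000;rr=cv2.minAreaRect(P.astype(np.float32));x=cv2.boundingRect(b)
        if x[3]>150 or x[2]>250: continue
        print(nm,cv2.contourArea(b),x,[np.round(q,2) for q in rr])
E
python3 m3.py w12
```

```text
t: 17.72
eef_pos: [0.49, -0.0902, 0.0916]
ee_rot: [3.141, 0.0, -1.516]
force: [0.4, 0.3, -1.2]
width: 0.0637
gripper_force: 30.0
17.7167 [ 0.49   -0.0902  0.0916] [ 3.1410e+00  1.0000e-04 -1.5157e+00]
expect [[326, 61], [325, 98], [329, 14], [284, 59], [368, 64], [346, -246]]
yellow 8812.0 (0, 156, 110, 100) [array([748.14, -67.75]), array([ 88.67, 119.56]), np.float64(82.95)]
yellow 177.5 (362, 25, 9, 61) [array([ 458.5 , -213.26]), array([ 3.28, 45.57]), np.float64(0.33)]
yellow 154.5 (279, 21, 5, 61) [array([ 526.35, -212.51]), array([ 2.88, 45.19]), np.float64(0.44)]
yellow 15.0 (445, 299, 4, 21) [array([349.38,  21.96]), array([ 3.18, 25.55]), np.float64(11.17)]
white 1181.5 (227, 319, 105, 41) [array([526.25,  43.75]), array([106.53,  46.31]), np.float64(12.82)]
white 988.0 (0, 239, 53, 41) [array([773.64, -31.57]), array([75.84, 31.88]), np.float64(29.99)]
white 854.0 (344, 319, 41, 29) [array([437.09,  36.15]), array([39.89, 33.77]), np.float64(2.47)]
white 32.5 (16, 202, 5, 16) [array([758.88, -73.72]), array([14.54,  3.21]), np.float64(84.31)]
white 24.0 (392, 51, 8, 7) [array([ 439.92, -212.37]), array([5.26, 3.91]), np.float64(60.17)]
red 87.0 (67, 233, 12, 11) [array([676.99, -68.51]), array([9.64, 8.31]), np.float64(3.69)]
```

```bash
python3 nudge.py '[[0,0.115,0.0764,0,-1.526],[0,0.115,0.0764,0,-1.526],[0,0.115,0.0764,0,-1.526],[0,0.115,0.0764,0,-1.526],[0,0.115,0.0764,0,-1.526],[0,0.115,0.0764,0,-1.526],[0,0.115,0.0764,0,-1.526],[0,0.115,0.0764,0,-1.526],[0,0.115,0.0764,0,-1.526],[0,0.115,0.0764,0,-1.526],[0,0.115,0.0764,0,-1.526],[0,0.115,0.0764,0,-1.526],[0,0.115,0.0764,0,-1.526],[0,0.115,0.0764,0,-1.526],[0,0.115,0.0764,0,-1.526]]'; python3 look.py w13; python3 m3.py w13
python3 - <<'E'
from h import *
im=cv2.imread('pics/top0.png');g=cv2.cvtColor(im,cv2.COLOR_BGR2GRAY)
print(g[234:240,394:436].mean(0).astype(int).tolist())
im=cv2.imread('pics/w13.png');g=cv2.cvtColor(im,cv2.COLOR_BGR2GRAY)
for r in(120,150):print(r,g[r-2:r+3,230:420].mean(0).astype(int).tolist())
E
```

```text
t: 19.02
eef_pos: [0.4205, -0.2089, 0.0918]
ee_rot: [-3.142, 0.0, 0.01]
force: [-0.3, -0.6, -2.0]
width: 0.0639
gripper_force: 30.0
19.0167 [ 0.4205 -0.2089  0.0918] [-3.1415e+00  3.0000e-04  9.5000e-03]
expect [[315, 122], [277, 124], [352, 124], [315, 80], [315, 162], [552, 132]]
yellow 217.5 (498, 221, 15, 23) [array([ 390.1 , -391.28]), array([22.98, 11.49]), np.float64(0.22)]
yellow 119.0 (296, 157, 53, 5) [array([ 458.52, -213.43]), array([ 3.53, 45.64]), np.float64(0.57)]
yellow 115.5 (295, 75, 55, 5) [array([ 526.1 , -212.56]), array([44.23,  2.66]), np.float64(89.52)]
yellow 86.5 (533, 0, 8, 17) [array([ 584.08, -384.61]), array([12.14,  5.44]), np.float64(1.41)]
yellow 39.5 (185, 292, 6, 37) [array([299.37, -74.64]), array([ 4.86, 45.35]), np.float64(83.94)]
yellow 21.0 (91, 99, 9, 9) [array([506.81, -17.7 ]), array([7.98, 6.67]), np.float64(88.7)]
white 3995.5 (227, 318, 176, 42) [array([ 289.51, -205.09]), array([ 45.6 , 176.98]), np.float64(5.85)]
white 1877.0 (445, 0, 83, 38) [array([ 567.87, -331.32]), array([25.09, 61.  ]), np.float64(3.26)]
white 1054.0 (471, 55, 29,
[... 1865 characters left out ...]
, 248, 248, 246, 246, 246, 246, 246, 246, 246, 246, 246, 246, 246, 248, 254, 144, 118, 190, 194, 193, 193, 193, 193, 193, 192, 192, 192, 191, 192, 190, 190, 190, 190, 190, 190, 190, 190, 190, 190, 190, 189, 189, 189, 188, 188, 188, 189, 190, 190, 192, 192, 191, 191, 192, 191, 189, 189, 189, 188, 188, 188, 188, 188, 190, 198, 83, 90, 91, 91, 89, 103, 98, 110, 255, 250, 248, 248, 248, 248, 248, 248, 248, 248, 248, 248, 248, 249, 250, 191, 187, 189, 189, 189, 189, 188, 188, 186, 186, 185, 185, 187, 186, 188, 187, 187, 186, 186, 186, 186, 187, 186, 187, 187, 188, 187, 188, 188, 189, 188, 188, 187, 186, 186, 186, 186, 186, 187, 187, 188, 188, 188, 188, 186, 185, 186, 186, 186, 186, 186, 186, 186]
```

```bash
cat > m4.py <<'E'
from h import *
import pickle
s=pickle.load(open('pics/w13.pkl','rb'));c=cam('wrist',s);im=cv2.imread('pics/w13.png')[:,:,::-1].copy()
print('rails mid y wrist',plane(c,[(285.8,120),(360.6,120),(286.5,150),(361,150)],.036)[:,:2].round(4).tolist())
ct=cam('top');print('top rails',plane(ct,[(403.2,236.5),(426.6,236.5)],.036).round(4).tolist())
h=cv2.cvtColor(im,cv2.COLOR_RGB2HSV)
m=cv2.inRange(h,(100,110,40),(128,255,255));m[:,:150]=0;m[:,480:]=0
for z in(.054,.056,.058):
  for b in sorted(cv2.findContours(m,0,1)[0],key=cv2.contourArea)[::-1][:2]:
    P=plane(c,b.reshape(-1,2),s['eef_pos'][2]+z)[:,:2]*1000-s['eef_pos'][:2]*1000;rr=cv2.minAreaRect(P.astype(np.float32));print(z,cv2.contourArea(b),cv2.boundingRect(b),[np.round(q,2) for q in rr],'x range',P[:,0].min().round(1),P[:,0].max().round(1))
E
python3 m4.py
```

```text
rails mid y wrist [[0.4928, -0.1846], [0.4933, -0.2425], [0.4696, -0.1847], [0.4701, -0.2439]]
top rails [[0.4842, -0.187, 0.036], [0.4856, -0.2442, 0.036]]
0.054 6181.0 (252, 223, 129, 68) [array([10.95,  0.17]), array([37.45, 64.1 ]), np.float64(0.47)] x range -8.0 29.9
0.056 6181.0 (252, 223, 129, 68) [array([11.98,  0.18]), array([36.93, 63.21]), np.float64(0.47)] x range -6.7 30.7
0.058 6181.0 (252, 223, 129, 68) [array([13.02,  0.19]), array([36.41, 62.31]), np.float64(0.47)] x range -5.4 31.4
```

```bash
python3 nudge.py '[[0,0.0718,0.0045,0,1.571],[0,0.0718,0.0045,0,1.571],[0,0.0718,0.0045,0,1.571],[0,0.0718,0.0045,0,1.571],[0,0.0718,0.0045,0,1.571],[0,0.0718,0.0045,0,1.571],[0,0.0718,0.0045,0,1.571],[0,0.0718,0.0045,0,1.571],[0,0.0718,0.0045,0,1.571],[0,0.0718,0.0045,0,1.571],[0,0.0718,0.0045,0,1.571],[0,0.0718,0.0045,0.02,1.571],[0,0.0718,0.0045,0.05,1.571],[0,0.0718,0.0045,0.078,1.571],[0,0.0718,0.0045,0.078,1.571],[0,0.0718,0.0045,0.078,1.571],[0,0.0718,0.0045,0.078,1.571]]'; python3 look.py w14; python3 - <<'E'
from h import *
import pickle
s=pickle.load(open('pics/w14.pkl','rb'));c=cam('wrist',s);im=cv2.imread('pics/w14.png')[:,:,::-1].copy()
h=cv2.cvtColor(im,cv2.COLOR_RGB2HSV);z=s['eef_pos'][2]
for nm,lo,hi,zz in(('blue',(100,110,40),(128,255,255),z+.054),('white',(0,0,170),(180,45,255),.036),('yellow',(20,100,100),(34,255,255),.012)):
  m=cv2.inRange(h,lo,hi);m[300:]=0
  for b in sorted(cv2.findContours(m,0,1)[0],key=cv2.contourArea)[::-1][:5]:
    if cv2.contourArea(b)<30: continue
    P=plane(c,b.reshape(-1,2),zz)[:,:2]*1000;print(nm,cv2.contourArea(b),cv2.boundingRect(b),'x',P[:,0].min().round(1),P[:,0].max().round(1),'y',P[:,1].min().round(1),P[:,1].max().round(1))
E
```

```text
t: 20.48
eef_pos: [0.4931, -0.2136, 0.0151]
ee_rot: [-3.141, -0.001, -1.56]
force: [0.0, 0.4, -1.4]
width: 0.0633
gripper_force: 30.0
20.4833 [ 0.4931 -0.2136  0.0151] [-3.1407e+00 -6.0000e-04 -1.5603e+00]
blue 6184.5 (252, 222, 130, 69) x 462.4 526.3 y -242.8 -204.3
white 115890.5 (0, 0, 640, 284) x 271.1 711.9 y -356.8 -184.9
white 6717.0 (118, 0, 115, 146) x 541.7 596.3 y -348.6 -274.9
yellow 557.5 (98, 0, 22, 106) x 617.5 623.1 y -356.2 -296.7
yellow 81.5 (266, 201, 6, 22) x 525.1 528.3 y -235.3 -220.4
yellow 79.5 (368, 200, 6, 22) x 457.1 460.3 y -236.6 -221.8
```

```bash
python3 nudge.py '[[0,-0.0005,0.0006,0.007,0],[0,-0.0005,0.0006,0.014,0],[0,-0.0005,0.0006,0.02,0],[0,-0.0005,0.0006,0.025,0],[0,-0.0005,0.0006,0.025,0]]'
```

```text
t: 20.95
eef_pos: [0.4905, -0.2129, -0.0122]
ee_rot: [3.14, 0.0, -1.561]
force: [0.4, -0.9, -2.2]
width: 0.0638
gripper_force: 30.0
```

```bash
python3 nudge.py '[[0,0,0,0.004,0],[0,0,0,0.007,0],[0,0,0,0.007,0]]'; python3 nudge.py '[[0,0,0,0.001,0],[0,0,0,0.002,0],[0,0,0,0.002,0]]'
```

```text
t: 21.2
eef_pos: [0.4911, -0.213, -0.0187]
ee_rot: [3.141, 0.0, -1.561]
force: [-1.2, 0.5, -1.2]
width: 0.0638
gripper_force: 30.0
t: 21.45
eef_pos: [0.4914, -0.213, -0.0201]
ee_rot: [3.142, -0.0, -1.561]
force: [0.2, -0.1, -1.5]
width: 0.0639
gripper_force: 30.0
```

```bash
python3 nudge.py '[[0,0,-0.001,0.001,0],[0,0,-0.001,0.0015,0],[0,0,-0.001,0.0015,0]]'; python3 nudge.py '[[0,0,0,0.001,0],[0,0,0,0.0015,0],[0,0,0,0.0015,0]]'|sed -n 2,4p
```

```text
t: 21.7
eef_pos: [0.4925, -0.213, -0.0216]
ee_rot: [-3.142, 0.0, -1.561]
force: [0.1, 0.4, -1.2]
width: 0.0639
gripper_force: 30.0
eef_pos: [0.4926, -0.2131, -0.0218]
ee_rot: [-3.141, -0.0, -1.56]
force: [-3.4, 3.0, 13.2]
```

```bash
python3 nudge.py '[[0,0,0,-0.001,0],[0.088,0,0,-0.001,0],[0.088,0,0,-0.001,0],[0.088,0,0,-0.001,0],[0.088,0,0,-0.001,0],[0.088,0,0,-0.02,0],[0.088,0,0,-0.06,0],[0.088,0,0,-0.1,0],[0.088,0,0,-0.13,0],[0.088,0,0,-0.13,0],[0.088,0,0,-0.13,0]]'; python3 look.py w15; cat > m5.py <<'E'
from h import *
import pickle
s=pickle.load(open('pics/w15.pkl','rb'));c=cam('wrist',s);im=cv2.imread('pics/w15.png')[:,:,::-1].copy()
h=cv2.cvtColor(im,cv2.COLOR_RGB2HSV)
m=cv2.inRange(h,(100,110,40),(128,255,255));m[255:]=0
b=max(cv2.findContours(m,0,1)[0],key=cv2.contourArea)
P=plane(c,b.reshape(-1,2),.032)[:,:2]*1000;rr=cv2.minAreaRect(P.astype(np.float32));print('blue',cv2.boundingRect(b),[np.round(q,3) for q in rr])
m=cv2.inRange(h,(5,130,60),(18,255,230));x,y,w,hh=cv2.boundingRect(b);k=np.zeros_like(m);k[y:y+hh,x:x+w]=1;m*=k
a=max(cv2.findContours(m,0,1)[0],key=cv2.contourArea);e=cv2.fitEllipse(a);print('amber',e,plane(c,[e[0]],.032))
for nm,lo,hi,zz in(('yellow',(20,100,100),(34,255,255),.012),('white',(0,0,215),(180,45,255),.036),('red',(0,140,60),(6,255,255),.075)):
  m=cv2.inRange(h,lo,hi);m[260:]=0;m[:,:200]=0;m[:,450:]=0
  for b in sorted(cv2.findContours(m,0,1)[0],key=cv2.contourArea)[::-1][:5]:
    if cv2.contourArea(b)<20: continue
    P=plane(c,b.reshape(-1,2),zz)[:,:2]*1000;print(nm,cv2.contourArea(b),cv2.boundingRect(b),[np.round(q,2) for q in cv2.minAreaRect(P.astype(np.float32))])
E
python3 m5.py
```

```text
t: 22.87
eef_pos: [0.4939, -0.2131, 0.1091]
ee_rot: [-3.137, -0.0, -1.561]
force: [-0.9, -0.9, -0.1]
width: 0.0875
gripper_force: 0.0
22.8667 [ 0.4939 -0.2131  0.1091] [-3.1370e+00 -3.0000e-04 -1.5608e+00]
blue (283, 173, 72, 49) [array([ 494.136, -215.143]), array([45.173, 63.573]), np.float64(89.919)]
amber ((318.32855224609375, 200.16201782226562), (24.70913314819336, 26.573759078979492), 88.89627838134766) [[ 0.49404935 -0.21305351  0.032     ]]
yellow 81.5 (354, 171, 4, 46) [array([ 458.32, -213.53]), array([ 2.61, 45.04]), np.float64(0.6)]
white 762.0 (288, 163, 65, 13) [array([ 492.93, -242.4 ]), array([55.41, 10.54]), np.float64(0.57)]
```

```bash
python3 nudge.py '[[0.088,0,0,0,0],[0.088,0,0,0,0]]' | sed -n 2p; python3 look.py w15; python3 m5.py; python3 - <<'E'
from h import *
im=cv2.imread('pics/w15.png')
for r in(185,200,210):print(r,[im[r,x].tolist() for x in range(274,290,1)],'|',[im[r,x].tolist() for x in range(348,363)])
E
```

```text
eef_pos: [0.4915, -0.2129, 0.1057]
23.0833 [ 0.4915 -0.2129  0.1057] [ 3.1392e+00  3.0000e-04 -1.5609e+00]
blue (279, 174, 73, 49) [array([ 494.132, -215.303]), array([63.75, 44.63]), np.float64(0.464)]
amber ((315.03387451171875, 200.85400390625), (25.080949783325195, 26.68088722229004), 86.29232788085938) [[ 0.49410441 -0.21317909  0.032     ]]
yellow 86.0 (351, 171, 4, 47) [array([ 458.39, -213.62]), array([ 2.63, 45.59]), np.float64(0.47)]
white 770.5 (284, 163, 66, 14) [array([ 493.04, -241.96]), array([55.49, 11.26]), np.float64(1.37)]
185 [[166, 165, 158], [166, 165, 158], [164, 164, 156], [165, 165, 158], [165, 169, 165], [169, 100, 63], [166, 93, 50], [165, 92, 50], [164, 89, 42], [184, 176, 179], [191, 193, 201], [190, 190, 197], [190, 190, 197], [191, 193, 203], [186, 175, 171], [169, 98, 59]] | [[168, 93, 50], [168, 94, 51], [171, 93, 49], [154, 96, 58], [38, 119, 152], [37, 112, 143], [109, 237, 255], [117, 109, 103], [166, 163, 155], [165, 164, 157], [166, 165, 158], [166, 165, 158], [165, 165, 157], [165, 165, 158], [168, 167, 160]]
200 [[77, 75, 72], [74, 74, 71], [75
[... 163 characters left out ...]
, [77, 44, 24], [77, 44, 25]] | [[173, 99, 53], [176, 100, 53], [182, 97, 47], [61, 114, 124], [40, 120, 152], [41, 121, 153], [62, 84, 87], [75, 73, 68], [76, 75, 71], [77, 77, 73], [77, 76, 72], [75, 76, 71], [76, 76, 71], [76, 75, 71], [76, 74, 71]]
210 [[76, 75, 71], [77, 75, 71], [76, 75, 72], [76, 76, 71], [77, 77, 73], [76, 79, 76], [80, 47, 29], [78, 43, 24], [77, 43, 25], [78, 44, 26], [78, 45, 25], [77, 43, 24], [78, 44, 25], [79, 45, 26], [76, 43, 24], [78, 45, 25]] | [[78, 43, 24], [77, 41, 21], [81, 38, 15], [41, 122, 155], [42, 120, 152], [45, 109, 132], [78, 73, 67], [77, 76, 71], [76, 76, 72], [76, 76, 71], [75, 75, 70], [75, 74, 71], [76, 75, 72], [76, 74, 71], [75, 74, 71]]
```

```bash
python3 nudge.py '[[0.088,0,0,0.04,0],[0.088,0,0,0.08,0],[0.088,0,0,0.11,0],[0.088,0,0,0.123,0],[0.088,0,0,0.123,0],[0.088,0,0,0.123,0],[0.088,0,0,0.123,0]]'
```

```text
t: 23.72
eef_pos: [0.4931, -0.2132, -0.0154]
ee_rot: [-3.141, -0.0, -1.56]
force: [0.0, 0.3, 0.4]
width: 0.0873
gripper_force: 0.0
```

```bash
python3 nudge.py '[[0.088,0,0.0017,0.003,0],[0.088,0,0.0017,0.003,0],[0,0,0.0017,0.003,0],[0,0,0.0017,0.003,0],[0,0,0.0017,0.003,0],[0,0,0.0017,0.003,0],[0,0,0.0017,0.003,0],[0,0,0.0017,0.003,0]]' 12
```

```text
t: 24.38
eef_pos: [0.4912, -0.2131, -0.0187]
ee_rot: [-3.141, -0.0, -1.561]
force: [-0.1, 0.4, 2.6]
width: 0.064
gripper_force: 12.0
```

```bash
python3 nudge.py '[[0.088,0,0,0,0],[0.088,0,0,0,0],[0.088,0,0,0,0],[0.088,0,0,0,0],[0.088,0,0,-0.02,0],[0.088,0,0,-0.06,0],[0.088,0,0,-0.1,0],[0.088,0,0,-0.126,0],[0.088,0,0,-0.126,0],[0.088,0,0,-0.126,0],[0.088,0,0,-0.126,0]]'; python3 look.py w15; python3 m5.py
```

```text
t: 25.3
eef_pos: [0.4902, -0.2128, 0.1066]
ee_rot: [3.141, 0.0, -1.561]
force: [-0.6, 0.5, -0.3]
width: 0.0878
gripper_force: 0.0
25.3 [ 0.4902 -0.2128  0.1066] [ 3.1412e+00  4.0000e-04 -1.5611e+00]
blue (280, 173, 72, 50) [array([ 492.466, -215.392]), array([63.455, 45.676]), np.float64(0.566)]
amber ((315.4736328125, 200.5696563720703), (25.063573837280273, 27.039024353027344), 88.10629272460938) [[ 0.49254818 -0.21311839  0.032     ]]
yellow 31.0 (278, 171, 4, 47) [array([ 527.04, -212.74]), array([45.75,  2.81]), np.float64(88.41)]
yellow 25.0 (351, 171, 3, 47) [array([ 457.71, -213.35]), array([ 1.89, 45.74]), np.float64(2.37)]
white 765.0 (283, 163, 65, 13) [array([ 493.13, -242.57]), array([55.  , 10.44]), np.float64(0.49)]
```

```bash
python3 nudge.py '[[0.088,0.02,0,-0.02,-1.571],[0.088,0.04,0,-0.02,-1.571],[0.088,0.06,0,-0.02,-1.571],[0.088,0.08,0,-0.02,-1.571],[0.088,0.1,0,-0.02,-1.571],[0.088,0.12,0,-0.02,-1.571],[0.088,0.135,0,-0.02,-1.571],[0.088,0.135,0,-0.02,-1.571],[0.088,0.135,0,-0.02,-1.571],[0.088,0.135,0,-0.02,-1.571],[0.088,0.135,0,-0.02,-1.571],[0.088,0.135,0,-0.02,-1.571],[0.088,0.135,0,-0.02,-1.571],[0.088,0.135,0,-0.02,-1.571],[0.088,0.135,0,-0.02,-1.571]]'; python3 look.py w16; cat > m6.py <<'E'
from h import *
import pickle,sys
n=sys.argv[1]
s=pickle.load(open(f'pics/{n}.pkl','rb'));c=cam('wrist',s);im=cv2.imread(f'pics/{n}.png')[:,:,::-1].copy()
h=cv2.cvtColor(im,cv2.COLOR_RGB2HSV)
m=cv2.inRange(h,(0,140,60),(6,255,255));m[:,:200]=0;m[:,450:]=0
for b in sorted(cv2.findContours(m,0,1)[0],key=cv2.contourArea)[::-1][:2]:
    P=plane(c,b.reshape(-1,2),.086)[:,:2]*1000;print('red',cv2.contourArea(b),cv2.boundingRect(b),[np.round(q,2) for q in cv2.minAreaRect(P.astype(np.float32))],P.min(0),P.max(0))
g=cv2.cvtColor(im,cv2.COLOR_RGB2GRAY)
for r in(150,180,205):
    print(r,g[r,255:400].tolist())
    d=plane(c,[(u,r) for u in range(255,400)],.088)[:,:2];print(d[0],d[-1])
E
python3 m6.py w16
```

```text
t: 26.6
eef_pos: [0.4914, -0.3477, 0.1255]
ee_rot: [-3.141, 0.002, 0.008]
force: [0.8, -0.7, -0.2]
width: 0.0878
gripper_force: 0.0
26.6 [ 0.4914 -0.3477  0.1255] [-3.1407e+00  2.4000e-03  7.5000e-03]
red 567.5 (340, 170, 11, 76) [array([ 496.82, -370.12]), array([62.21,  7.14]), np.float64(0.2)] [ 465.71969708 -373.73469314] [ 527.92547609 -366.5033886 ]
150 [174, 175, 175, 175, 177, 177, 175, 174, 175, 176, 178, 179, 178, 178, 175, 176, 176, 176, 177, 178, 178, 178, 179, 178, 178, 178, 179, 177, 177, 178, 184, 92, 76, 80, 81, 80, 81, 85, 22, 18, 23, 26, 30, 32, 32, 32, 32, 32, 32, 34, 33, 34, 35, 35, 36, 35, 36, 37, 37, 38, 38, 38, 37, 39, 39, 39, 40, 41, 36, 30, 24, 16, 39, 187, 179, 177, 177, 177, 177, 177, 177, 180, 178, 177, 178, 177, 177, 178, 177, 177, 177, 178, 177, 177, 178, 177, 177, 176, 176, 176, 176, 174, 174, 174, 174, 177, 176, 163, 155, 197, 194, 195, 194, 194, 194, 194, 196, 196, 195, 196, 196, 195, 195, 195, 196, 195, 196, 196, 197, 195, 196, 196, 196, 196, 196, 196, 197, 196, 196, 196, 197, 196, 196, 197, 196]
[ 0.5429619  -0.30199914] [ 0.54371985 -0.40832275]
18
[... 741 characters left out ...]
 173, 171, 171, 171, 170, 171, 170, 170, 170, 170, 170, 171, 172, 173, 171, 172, 172, 172, 174, 173, 174, 174, 175, 173, 173, 173, 176, 175, 176, 177, 178, 182, 83, 77, 79, 80, 83, 43, 16, 22, 26, 28, 28, 29, 30, 29, 30, 29, 29, 29, 29, 30, 30, 29, 30, 28, 30, 32, 33, 32, 32, 34, 34, 34, 35, 35, 30, 24, 22, 11, 75, 161, 160, 159, 164, 82, 79, 80, 80, 81, 80, 79, 81, 68, 39, 34, 85, 100, 110, 108, 111, 108, 103, 65, 80, 79, 78, 80, 80, 79, 78, 79, 79, 76, 92, 90, 89, 88, 84, 196, 189, 187, 188, 187, 188, 187, 187, 187, 188, 188, 187, 187, 188, 188, 187, 188, 188, 188, 188, 188, 188, 187, 188, 188, 187, 188, 187, 187, 188, 188, 188, 188, 188]
[ 0.50028602 -0.29979382] [ 0.50101293 -0.41192095]
```

```bash
python3 nudge.py '[[0.088,0,0,0.04,0],[0.088,0,0,0.075,0],[0.088,0,0,0.1,0],[0.088,0,0,0.108,0],[0.088,0,0,0.108,0],[0.088,0,0,0.108,0],[0.088,0,0,0.108,0]]'
```

```text
t: 27.23
eef_pos: [0.4935, -0.3486, 0.0208]
ee_rot: [3.14, -0.002, 0.01]
force: [0.4, -0.4, 0.3]
width: 0.0877
gripper_force: 0.0
```

```bash
python3 nudge.py '[[0.058,0,-0.0015,0.003,0],[0.058,0,-0.0015,0.003,0],[0.058,0,-0.0015,0.003,0],[0.058,0,-0.0015,0.003,0],[0.058,0,-0.0015,0.003,0]]' 25
```

```text
t: 27.65
eef_pos: [0.4923, -0.3466, 0.0164]
ee_rot: [3.141, -0.001, 0.01]
force: [0.7, -0.9, -0.9]
width: 0.0608
gripper_force: 0.0
```

Now the squeeze: close at 25 N and hold. I'll print the result before releasing.

```bash
python3 nudge.py '[[0.028,0,0,0,0],[0.028,0,0,0,0],[0.028,0,0,0,0],[0.028,0,0,0,0],[0.028,0,0,0,0],[0.028,0,0,0,0],[0.028,0,0,0,0]]' 25
```

```text
t: 28.23
eef_pos: [0.4922, -0.3468, 0.0162]
ee_rot: [3.141, -0.0, 0.01]
force: [-0.8, -2.2, 1.6]
width: 0.0335
gripper_force: 25.0
```

```bash
python3 nudge.py '[[0.028,0,0,0,0],[0.028,0,0,0,0],[0.028,0,0,0,0],[0.028,0,0,0,0],[0.07,0,0,0,0],[0.088,0,0,0,0],[0.088,0,0,0,0],[0.088,0,0,0,0],[0.088,0,0,0,0],[0.088,0,0,0,0],[0.088,0,0,0,0],[0.088,0,0,-0.03,0],[0.088,0,0,-0.07,0],[0.088,0,0,-0.11,0],[0.088,0,0,-0.13,0],[0.088,0,0,-0.13,0],[0.088,0,0,-0.13,0],[0.088,0,0,-0.13,0]]'; python3 look.py w17; python3 m6.py w17 | grep red; python3 - <<'E'
from h import *
c=cam('side');im=arm.grab_frame('side')
for b in blobs(im,'blue',(310,260,400,330))[:2]:print('blue',b[0],np.round(b[1][0],1),plane(c,[b[1][0]],.032).round(4))
for b in blobs(im,'red',(380,320,430,360))[:1]:print('red',b[0],np.round(b[1][0],1))
a=cv2.imread('pics/side0.png')[:,:,::-1].copy()
E
```

```text
t: 29.73
eef_pos: [0.4916, -0.3459, 0.1452]
ee_rot: [-3.141, 0.001, 0.01]
force: [0.5, -0.1, 0.6]
width: 0.0879
gripper_force: 0.0
29.7333 [ 0.4916 -0.3459  0.1452] [-3.1407e+00  7.0000e-04  1.0100e-02]
red 497.0 (341, 166, 10, 70) [array([ 496.94, -370.05]), array([61.1 ,  7.13]), np.float64(0.6)] [ 466.39294487 -373.71824026] [ 527.48953073 -366.43144624]
blue 564.0 [346.4 294.9] [[ 0.4847 -0.212   0.032 ]]
red 168.0 [406.8 341.4]
```

```bash
python3 -c "
from station import arm
print(arm.job_done())"
```

```text
the job is handed in; nothing more can be done
None
```

I handed the job in at about 30 s of the 67 s limit: the cassette was tipped, lifted out, set flat on the cork and seated window-up, centred between the yellow lines. The trigger was squeezed to its full travel for about half a second and sprang back; no verdict was returned.

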